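# Vent an anaerobic jar and release its lid clamp

## Robot

A 6-joint arm with a two-finger parallel gripper is mounted at the origin on a cart in front of the work surface, level with it; the furniture and walls round the work are solid. World frame = base frame: x ahead of the robot, y to its left, z up, the work surface at z = 0. Lengths are in m, angles in rad, forces in N, time in s.
With the tool pointing down it reaches from about 0.25 to 0.775 m from the base axis. Payload 4 kg.
Tool frame: the origin (TCP) lies between the finger pads; the fingertips stand 11 mm ahead of it and the grasp point (between the pads) lies 8 mm behind it (ctrl.tip_reach is the z of the fingertips in the tool frame, in m); z points along the fingers, y is the direction in which the jaws open and shut (so a half turn about z gives the same grasp; the last joint's range is limited). The gripper opens to 85 mm and grips with 20 to 120 N. Pads are 22 mm wide; open, the fingers measure 114 mm over their backs; the gripper's body (76 mm by 85 mm) begins 54 mm behind the grasp point. The pads swing forward as they close: fully open they stand 13 mm farther back than shut.
Start: joints at [-1.346, 0.087, 1.371, -0, 1.684, -0.103], TCP at [0.177, -0.521, 0.242] pointing down, gripper open.
Joint ranges: [-3.1, 3.1], [-0.76, 2.03], [0.27, 2.55], [-1.08, 4.22], [0.17, 2.65], [-2.57, 2.57]. Speed limits (rad/s): [2.79, 2.79, 3.14, 3.14, 3.14, 3.14].

## Interface

Orientations are given as a unit quaternion [w, x, y, z].
In Python, from bench import ctrl gives the robot as it stands.
- The arm moves only by the tool arm_command, never from a script. Its argument "rows" is a list of rows, each a list of 7 numbers: the shift along the tool's x, y, z in mm, then the turn, a rotation vector about the tool's x, y, z in rad, then the finger opening in mm, from 0 to 85.4. In form: [[tx, ty, tz, rx, ry, rz, claw], ...]. A call has exactly 10 rows; each row is the pose to reach, as a shift and turn from the pose measured when the call began, along the tool's axes at that moment; what a row does not reach only later rows make up. A row lasts 1/12 s, in which the tool goes at most 41.7 mm and 7.16 degrees, less where a joint would pass 70% of its speed; a pose out of reach is approached as far as the arm can. A call with a gripper value outside its range is refused whole. The fingers move at their own pace and stop on an object; "newtons" is the grip in N (left out, the last holds). Time passes only in rows, so rows that repeat a pose let the fingers close, or fill a call up. It gives the time, the measured TCP pose, the force and the opening at its end, in the units of the state.
- ctrl.get_obs(): the state, without advancing time (a new reading comes with each control period).
- ctrl.capture(name): name is "scene" or "top" or "wrist"; returns a dict with "color" (480x640x3 uint8, red, green, blue), "fx", "fy", "cx", "cy" (pixels), "dist_coeffs" ([k1, k2, p1, p2, k3] as OpenCV has them; the pictures are not rectified), "pose" (4x4, takes a point from camera to world coordinates); the wrist camera has in their place "T_tool_cam" (4x4, takes a point from camera to tool coordinates, whose origin is the TCP and whose axes are the flange's). Camera axes: x right, y up, looking along -z (the intrinsics and any distortion apply to the point x, -y, -z); pixel columns grow to the right and rows downward; lengths in m; the calibration is good to about 2 mm. A picture is of the moment at which its call begins: read the wrist's pose just before it. There is no depth.
- ctrl.hand_in(): hands the job in, once; it reports no verdict.
Trained networks look in a picture, given as the dict that the camera call returned (one of the last four; its "shot" number tells which), for a name from the list of things; names that differ only in an ending like _2 or _b are one class to them, and where a whole thing is asked for, a point or a joint stands for the part that bears it (a point fixed in the world has none). Each returns a list of dicts, best first, with "score" (0 to 1); they miss things now and then, are a little off and sometimes report something else, mostly with a low value. They report only what shows in the picture. A call takes as long as a camera call. They do not tell look-alikes from the thing itself.
- ctrl.regions_of(picture, target): "pixels" (480x640 bool, what is visible of it) and "bbox" ([left, top, width, height] in pixels, round what is visible of it).
The state is a dict: "time": time; "qpos": joint angles; "dq": joint speeds; "joint_torque": joint torques, N m; "ee_pos": TCP position; "orientation": TCP orientation; "wrist_force": force on the tool from outside, world axes, zero at the start; "ft_torque": the same for the moment, N m; "grip_width": finger opening in m.
Only numpy, scipy, OpenCV 4.12 (cv2) and the standard library are available. Lean on these libraries where they do the work, as an engineer would, in place of code of your own. Each camera call takes 0.05 s, during which the arm holds its last target.

## Task

Vent the culture jar and free its lid: unscrew the small knurled lock nut on the leaning lid valve (anticlockwise, looking down on the valve) until it is at, or nearly at, its upper stop, then push the freed valve pin most of the way in and keep it in for a good second, and let it spring back out. Only after that, swing the clamp lever on the lid over to its other side, as far as it goes. Leave the things standing round the jar where they are.

Things in the scene. Friction and masses are not known exactly. Their poses are not given: they have to be found in the camera images.
- jar: Clear culture jar with grey foot and lid, 128 mm across the lid, lid top 123 mm above the worktop; fixed to the worktop. Origin: centre of its underside; z up. The valve stands near the lid's -x edge (towards the robot) and leans 35 degrees from vertical towards the jar's -x. The steel lever clamp is at the middle of the lid, a gauge (24 mm wide, top 138 mm above the worktop) at its +x edge. A bail bar crosses the lid along y, its top 133 mm above the worktop.
- nut_center (a point): Centre of the steel knurled lock nut, 15 mm in diameter and 11 mm high. Its z axis is the valve's axis and points out of the valve (35 degrees from vertical); its x and y turn with the nut. Below the nut is the bare valve stem, 11 mm across at its top and then 9 mm, for 22 mm down to a 19 mm wide boss on the lid (measured along the axis with the nut tight). Above it sticks out the pin.
- pin_tip (a point): End of the steel valve pin: a head 7 mm across and 5 mm long on a 5 mm shaft, on the nut's axis. Its z axis points out of the valve. With the nut tight the end stands 17 mm above the nut's upper face, with the nut fully backed off 13 mm. Moves with the pin.
- lock_nut (a joint): Turn of the nut on the pin in rad: 0 tight on its seat, 2.6 fully backed off (stop). Grows anticlockwise as seen from outside, looking down the axis at the pin's end. Coarse thread: the nut climbs 1.59 mm along the axis per rad. Friction 0.04 N m; it stays where it is left. Starts between 0 and 0.3. The pin can go in no farther than the nut has climbed.
- valve_pin (a joint): How far the pin is pushed in along the axis, in m: 0 out, 0.004 fully in (stop, needs the nut backed off). It is sprung out: 2 N to start, 5.4 N fully in. The nut rides on the pin.
- clamp_lever (a joint): Angle of the clamp lever in rad about the jar's x axis line through lever_pivot: at 0 it leans 45 degrees from vertical to the jar's -y side (clamped), at 0.785 it stands upright, at 1.57 (stop) it leans 45 degrees to the jar's +y side (released). Friction about 0.1 N m; it stays where it is left. Starts between 0 and 0.15.
- lever_pivot (a point): Pivot of the clamp lever, on the lid's middle, 141 mm above the worktop. Axes as the jar's. The lever swings in the plane through this point square to the jar's x.
- lever_tip (a point): Free end (centre of the rounded end) of the clamp lever, 60 mm from the pivot; a round bar 9 mm thick, with a black grip 14 mm thick on its outer 26 mm.
- petri_dish: Petri dish 92 mm wide, 16 mm high, loose beside the jar; leave it alone. Origin: centre of its underside.
- tape_roll: Roll of label tape 67 mm wide, 19 mm high, loose beside the jar; leave it alone. Origin: centre of its underside.
- oil_bottle: Small dropper bottle 25 mm wide, 78 mm high, loose beside the jar; leave it alone. Origin: centre of its underside.
- marker: Marker pen 139 mm long, 15 mm thick, lying, loose beside the jar; leave it alone. Origin: centre of its underside.
Things that resemble listed ones, but are neither listed nor needed, are in the scene too. There is more than one size of the jar; the job needs the larger.

How it is judged:
On the way, in this order (a step that is already met when the one before it is completed fails the run):
1. the lock nut is backed off (at least 2.2 of 2.6 rad) (value of joint lock_nut above 2.2 rad), for 0.2 s.
2. the valve pin is pushed in at least 2.5 mm and kept in 0.8 s (value of joint valve_pin above 0.0025 m), for 0.8 s.
3. the pin is let out again, the lever still clamped (not past 0.4 rad) (value of joint valve_pin below 0.0008 m and value of joint clamp_lever below 0.4 rad), for 0.1 s.
4. the clamp lever is swung over (value of joint clamp_lever above 1.35 rad), for 0.1 s.
At the end, for the whole second after the job is handed in: The lock nut is backed off by at least 2.2 rad, the valve pin is out again (within 0.8 mm) and the clamp lever rests on its released side, past 1.35 of 1.57 rad (value of joint lock_nut above 2.2 rad and value of joint valve_pin below 0.0008 m and value of joint clamp_lever above 1.35 rad); the robot touches nothing.
It fails at once if the petri dish is moved more than 20 mm (distance of petri_dish from where it was at the start of the episode above 0.02 m).
It fails at once if the tape roll is moved more than 20 mm (distance of tape_roll from where it was at the start of the episode above 0.02 m).
It fails at once if the oil bottle is moved more than 20 mm (distance of oil_bottle from where it was at the start of the episode above 0.02 m).
It fails at once if the marker is moved more than 20 mm (distance of marker from where it was at the start of the episode above 0.02 m).
It fails at once if the oil bottle is knocked over (angle between oil_bottle's own z axis and vertical above 0.5 rad).
It also fails if it takes over 56 s, if anything falls off the work surface, if the arm or the gripper's body presses on something with over 40 N, if the wrist force passes 120 N, or if a joint passes its speed limit or range.

## Working session

There is one attempt and no reset: what is moved stays moved. The work goes in short steps, Python scripts to look and compute and a tool call to move; the robot and the scene stay as the last step left them, time stands still between calls to the robot, and variables do not carry over. Pictures are saved under pics/ and viewed, and the job is handed in when it is done.

Besides the shell and the picture viewer there is one more tool, called after ">>>" as name([rows], argument=value, ...), one row to a line, values as JSON. arm_command: Moves the arm, as the interface text tells. Its arguments: {"type":"object","properties":{"rows":{"type":"array"},"newtons":{"type":"number"}},"required":["rows"]}

```bash
ls; mkdir -p pics
cat > h.py <<'E'
import numpy as np, cv2
from bench import ctrl
from scipy.spatial.transform import Rotation as R
def save(c,n): cv2.imwrite(f'pics/{n}.png',cv2.cvtColor(c['color'],cv2.COLOR_RGB2BGR))
def K(c): return np.array([[c['fx'],0,c['cx']],[0,c['fy'],c['cy']],[0,0,1.]])
def ray(c,uv,pose=None):
    P=c['pose'] if pose is None else pose
    P=np.array(P)
    n=cv2.undistortPoints(np.array([[uv]],float),K(c),np.array(c['dist_coeffs'],float))[0,0]
    d=P[:3,:3]@np.array([n[0],-n[1],-1]); return P[:3,3],d/np.linalg.norm(d)
def proj(c,X,pose=None):
    P=np.array(c['pose'] if pose is None else pose)
    X=np.atleast_2d(X); q=(X-P[:3,3])@P[:3,:3]; q=q*[1,-1,-1]
    return cv2.projectPoints(q,np.zeros(3),np.zeros(3),K(c),np.array(c['dist_coeffs'],float))[0][:,0]
def onz(c,uv,z,pose=None):
    o,d=ray(c,uv,pose); return o+d*(z-o[2])/d[2]
def tri(rs):
    A=np.zeros((3,3));b=np.zeros(3)
    for o,d in rs:
        M=np.eye(3)-np.outer(d,d);A+=M;b+=M@o
    X=np.linalg.solve(A,b); return X,[np.linalg.norm((np.eye(3)-np.outer(d,d))@(X-o))for o,d in rs]
def toolpose(o):
    T=np.eye(4);q=o['orientation'];T[:3,:3]=R.from_quat([q[1],q[2],q[3],q[0]]).as_matrix();T[:3,3]=o['ee_pos'];return T
E
python3 - <<'E'
from h import *
o=ctrl.get_obs();print(o)
for n in['scene','top','wrist']:
    c=ctrl.capture(n);save(c,n+'0')
    for t in['jar','nut_center','pin_tip','lock_nut','clamp_lever','lever_tip','petri_dish','tape_roll','oil_bottle','marker']:
        try: print(n,t,[(round(r['score'],2),r['bbox']) for r in ctrl.regions_of(c,t)])
        except Exception as e: print(n,t,e)
print(ctrl.tip_reach)
E
```

```text
pics
{'time': 0.0, 'qpos': array([-1.34608854e+00,  8.79816647e-02,  1.37227943e+00,  2.13081291e-05,
        1.68362903e+00, -1.03123039e-01]), 'dq': array([ 0.00083487, -0.00018254,  0.00134745,  0.00078624,  0.00049615,
        0.00061995]), 'joint_torque': array([-1.18816138e-04, -3.51862657e+01, -3.13274074e+01, -3.02465969e-04,
        1.07682607e-02, -1.42961973e-06]), 'ee_pos': array([ 0.1769755 , -0.52023509,  0.24111178]), 'orientation': array([-1.14725343e-03,  9.86595077e-01,  1.63183440e-01, -5.92230203e-05]), 'wrist_force': array([-0.00058944,  0.49515779,  0.28221596]), 'ft_torque': array([ 0.00679205, -0.02612204, -0.01715925]), 'grip_width': 0.08552488778047841}
scene jar [(0.91, [309.1, 170.5, 83.9, 131.5]), (0.59, [303.5, 269.1, 80.7, 129.7])]
scene nut_center [(0.72, [334.0, 171.0, 26.6, 41.7]), (0.5, [362.7, 314.0, 12.0, 10.5]), (0.43, [381.2, 204.7, 12.4, 12.7]), (0.37, [291.7, 299.0, 25.0, 26.8])]
scene pin_tip [(0.43, [366.2, 313.5, 10.6, 13.3]), (0.41, [383.7, 207.3, 11.0, 12.1])]
scene lock_nut [(0.6, [366.9, 317.8, 6.1, 5.7])]
scene clamp_lever [(0.9, [337.
[... 458 characters left out ...]
9.1, 70.2, 13.0])]
top nut_center [(0.57, [288.8, 234.5, 33.6, 37.1])]
top pin_tip [(0.4, [246.0, 327.6, 11.0, 12.1])]
top lock_nut [(0.43, [314.9, 208.8, 12.7, 15.9])]
top clamp_lever [(0.51, [364.0, 217.2, 35.5, 17.3])]
top lever_tip [(0.85, [361.6, 218.5, 33.6, 11.9]), (0.34, [324.5, 310.2, 69.2, 14.0])]
top petri_dish [(0.58, [395.4, 259.2, 46.1, 44.4])]
top tape_roll [(0.63, [290.1, 234.5, 34.4, 36.9])]
top oil_bottle [(0.54, [313.1, 209.3, 17.1, 16.2])]
top marker [(0.97, [327.9, 311.9, 65.7, 11.5])]
wrist jar []
wrist nut_center []
wrist pin_tip []
wrist lock_nut []
wrist clamp_lever []
wrist lever_tip []
wrist petri_dish []
wrist tape_roll []
wrist oil_bottle []
wrist marker []
0.011
```

Run:
```python
import cv2
for n,b in[('scene0',(250,150,220,260)),('top0',(210,180,250,160))]:
    i=cv2.imread(f'pics/{n}.png');x,y,w,h=b
    s=min(800/w,600/h);cv2.imwrite(f'pics/{n}z.png',cv2.resize(i[y:y+h,x:x+w],None,fx=s,fy=s,interpolation=cv2.INTER_CUBIC));print(s)
```

```text
2.3076923076923075
3.2
```

View pics/scene0.png

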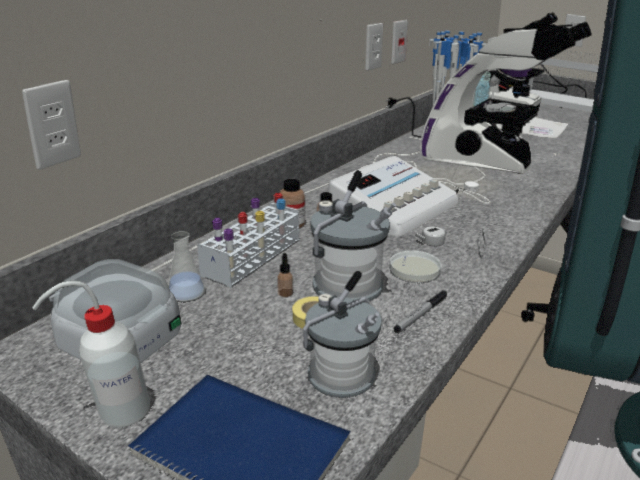

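View pics/scene0z.png

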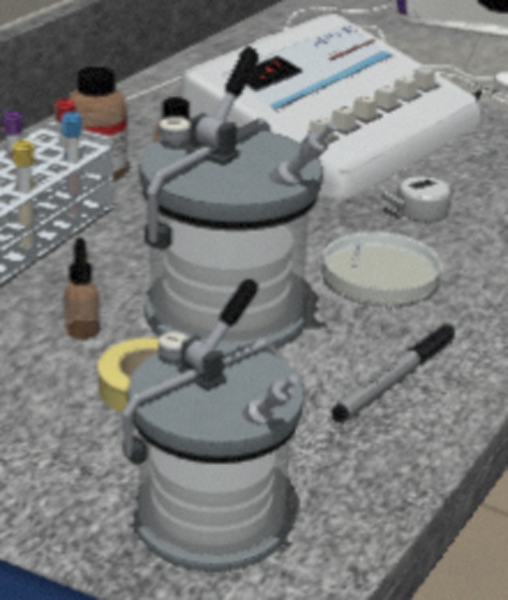

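View pics/top0z.png

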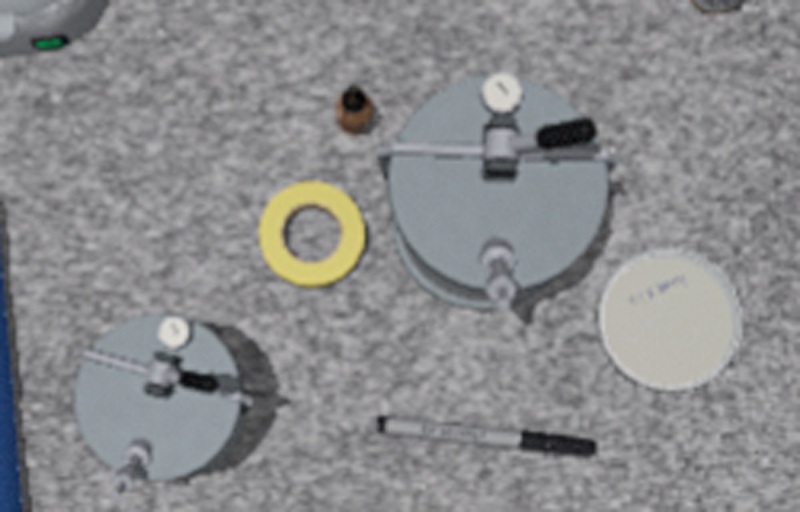

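View pics/wrist0.png

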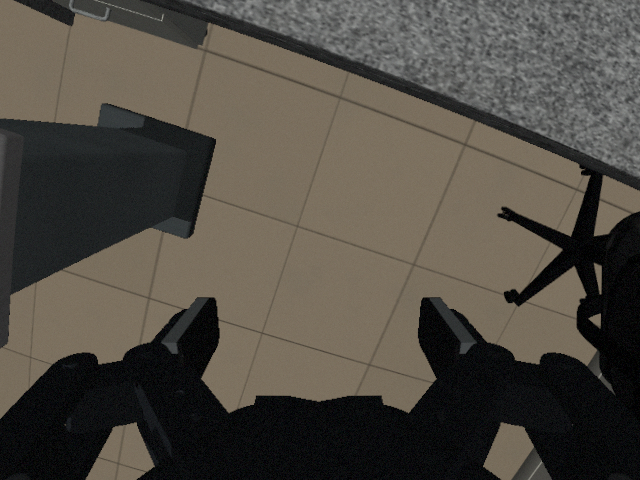

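Run:
```python
from h import *
o=ctrl.get_obs();t=ctrl.capture('top');s=ctrl.capture('scene');w=ctrl.capture('wrist')
for c in(t,s): print(np.round(c['pose'],3).tolist(),c['fx'])
print(np.round(w['T_tool_cam'],3).tolist(),w['fx'],w['fy'],w['cx'],w['cy'],w['dist_coeffs'])
f=lambda x,y:(210+x/3.2,180+y/3.2); g=lambda x,y:(250+x/2.3077,150+y/2.3077)
for n,a,b in[('pin',f(500,292),g(326,124)),('pivot',f(500,143),g(210,133)),('levertip',f(590,130),g(248,55)),('gauge',f(502,92),g(174,125)),('bottle',f(352,95),g(80,242)),]:
    print(n,tri([ray(t,a),ray(s,b)]))
for n,a in [('valvebase',f(498,255)),('bailL',f(385,155)),('bailR',f(608,158)),('lidL',f(389,190)),('lidR',f(610,190)),('lidbot',f(500,287))]: print(n,onz(t,a,.125))
for n,a in [('petri',f(670,320)),('tape',f(313,233)),('mk1',f(380,424)),('mk2',f(596,447))]: print(n,onz(t,a,.015))
```

```text
[[-0.025, 0.978, -0.206, 0.373], [-1.0, -0.026, -0.001, 0.0], [-0.006, 0.206, 0.979, 0.996], [0.0, 0.0, 0.0, 1.0]] 483.0052009600742
[[-0.822, 0.261, -0.507, 0.129], [-0.57, -0.362, 0.738, 0.635], [0.009, 0.895, 0.446, 0.509], [0.0, 0.0, 0.0, 1.0]] 574.7188204125008
[[0.001, 0.963, 0.27, 0.068], [1.0, -0.0, -0.0, 0.001], [0.0, 0.27, -0.963, -0.131], [0.0, 0.0, 0.0, 1.0]] 339.9609469538336 339.9609469538336 318.3045027491872 244.16656119218032 [-0.06215142  0.          0.          0.          0.        ]
pin (array([ 0.48533173, -0.07686864,  0.17101046]), [np.float64(0.0002389432336061392), np.float64(0.00023894323360602033)])
pivot (array([ 0.57625256, -0.08320521,  0.13869399]), [np.float64(0.0009739628759194189), np.float64(0.0009739628759194447)])
levertip (array([ 0.57257632, -0.12711259,  0.18384266]), [np.float64(0.002177829262079371), np.float64(0.002177829262079454)])
gauge (array([ 0.6075101 , -0.08572835,  0.13581491]), [np.float64(0.0015003369185160262), np.float64(0.0015003369185159828)])
bottle (array([0.6254315 , 0.00088534, 0.07366924]), [np.float64(0.0020212313318598196), np.float64(0.0020212313318596666)])
valvebase [ 0.51309289 -0.08089349  0.125     ]
bailL [ 0.57326685 -0.01826956  0.125     ]
bailR [ 0.56803906 -0.1467638   0.125     ]
lidL [ 0.55255198 -0.01995772  0.125     ]
lidR [ 0.54918245 -0.14679404  0.125     ]
lidbot [ 0.49470328 -0.08119976  0.125     ]
petri [ 0.48627642 -0.19828245  0.015     ]
tape [0.54829196 0.02729157 0.015     ]
mk1 [ 0.42552456 -0.01232763  0.015     ]
mk2 [ 0.40800333 -0.14675027  0.015     ]
```

```bash
cat >> h.py <<'E'
def toolR(yaw,tilt,spin):
    # axis out of valve leaning toward -x of frame yawed; spin: tool x heading (rad, ccw seen from outside) rel. to jar x
    out=R.from_euler('z',yaw)*R.from_euler('y',-tilt)   # z = out axis
    return (out*R.from_euler('z',spin)*R.from_euler('x',np.pi)).as_matrix()
def rel(p,Rm,o=None):
    o=o or ctrl.get_obs();T=toolpose(o)
    t=T[:3,:3].T@(np.array(p)-T[:3,3])*1000
    r=R.from_matrix(T[:3,:3].T@Rm).as_rotvec()
    return np.round(t,1).tolist(),np.round(r,3).tolist()
def axis(yaw,tilt=np.deg2rad(35)): return toolR(yaw,tilt,0)[:,2]*-1
E
python3 - <<'E'
from h import *
y=np.deg2rad(-3);a=axis(y);pin=np.array([.4853,-.0769,.171]);nut=pin-a*.0225;print(a,nut)
print(rel(nut+a*.09,toolR(y,np.deg2rad(35),0)))
E
```

```text
[-0.57279037  0.03001867  0.81915204] [ 0.49818778 -0.07757542  0.15256908]
([398.8, -335.3, 16.0], [-0.116, 0.603, 0.368])
```

>>> arm_command([
  [40, -33, 2, -0.01, 0.06, 0.04, 50],
  [80, -67, 3, -0.02, 0.12, 0.07, 50],
  [120, -100, 5, -0.035, 0.18, 0.11, 50],
  [160, -134, 6, -0.05, 0.24, 0.15, 50],
  [200, -168, 8, -0.06, 0.3, 0.18, 50],
  [240, -201, 10, -0.07, 0.36, 0.22, 50],
  [280, -235, 11, -0.08, 0.42, 0.26, 50],
  [320, -268, 13, -0.09, 0.48, 0.295, 50],
  [360, -302, 14, -0.1, 0.54, 0.33, 50],
  [399, -335, 16, -0.116, 0.603, 0.368, 50],
])

```text
time: 2.63
ee_pos: [0.3934, -0.1636, 0.2302]
orientation: [0.008, 0.953, -0.027, 0.302]
wrist_force: [1.2, -0.7, -0.3]
grip_width: 0.0501
```

>>> arm_command([
  [0, 0, 0, 0, 0, 0, 50],
  [0, 0, 0, 0, 0, 0, 50],
  [0, 0, 0, 0, 0, 0, 50],
  [0, 0, 0, 0, 0, 0, 50],
  [0, 0, 0, 0, 0, 0, 50],
  [0, 0, 0, 0, 0, 0, 50],
  [0, 0, 0, 0, 0, 0, 50],
  [0, 0, 0, 0, 0, 0, 50],
  [0, 0, 0, 0, 0, 0, 50],
  [0, 0, 0, 0, 0, 0, 50],
])

```text
time: 3.47
ee_pos: [0.3934, -0.164, 0.2301]
orientation: [0.008, 0.953, -0.027, 0.302]
wrist_force: [-0.4, 0.4, -0.1]
grip_width: 0.0503
```

Run:
```python
from h import *
o=ctrl.get_obs();print(o['time'],o['qpos'],o['ee_pos'],o['wrist_force'])
y=np.deg2rad(-3);a=axis(y);nut=np.array([.4982,-.0776,.1526]);print(rel(nut+a*.09,toolR(y,np.deg2rad(35),0)))
c=ctrl.capture('wrist');save(c,'w1')
for t in['jar','nut_center','pin_tip','lock_nut','clamp_lever']: print(t,[(round(r['score'],2),r['bbox']) for r in ctrl.regions_of(c,t)])
```

```text
3.4667 [-0.84356454 -0.59618738  2.04205567  0.44296482  1.26416695  0.7422227 ] [ 0.39335613 -0.163983    0.23012051] [-0.43709867  0.39626675 -0.13541097]
([37.1, -92.0, 30.9], [0.002, -0.004, -0.004])
jar [(0.95, [1.8, 242.4, 108.5, 108.5]), (0.68, [143.7, 73.1, 153.7, 181.4])]
nut_center [(0.7, [184.1, 187.8, 26.0, 22.3])]
pin_tip [(0.8, [179.2, 187.9, 30.9, 20.5])]
lock_nut [(0.55, [185.2, 187.1, 20.5, 26.1])]
clamp_lever [(0.92, [200.7, 71.4, 62.4, 62.5]), (0.41, [0.0, 275.0, 4.6, 13.7])]
```

View pics/w1.png

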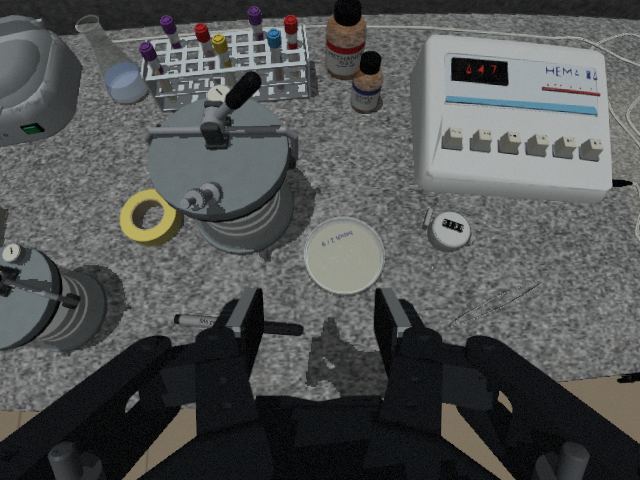

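>>> arm_command([
  [8, -20, 6, 0, 0, 0, 50],
  [16, -40, 12, 0, 0, 0, 50],
  [24, -60, 18, 0, 0, 0, 50],
  [31, -76, 25, 0, 0, 0, 50],
  [37, -92, 31, 0, 0, 0, 50],
  [37, -92, 31, 0, 0, 0, 50],
  [37, -92, 31, 0, 0, 0, 50],
  [37, -92, 31, 0, 0, 0, 50],
  [37, -92, 31, 0, 0, 0, 50],
  [37, -92, 31, 0, 0, 0, 50],
])

```text
time: 4.6
ee_pos: [0.4464, -0.0754, 0.2263]
orientation: [0.009, 0.953, -0.028, 0.303]
wrist_force: [-0.9, 0.2, -0.9]
grip_width: 0.0497
```

Run:
```python
from h import *
o=ctrl.get_obs();print(o['time'],o['qpos'],o['ee_pos'],o['wrist_force'])
y=np.deg2rad(-3);a=axis(y);nut=np.array([.4982,-.0776,.1526]);print(rel(nut+a*.09,toolR(y,np.deg2rad(35),0)))
c=ctrl.capture('wrist');save(c,'w2')
P=toolpose(o)@np.array(c['T_tool_cam']);np.save('P2.npy',P)
print(proj(c,[nut,nut+a*.0225,nut-a*.0275],P))
for t in['jar','nut_center','pin_tip','lock_nut','clamp_lever']: print(t,[(round(r['score'],2),r['bbox']) for r in ctrl.regions_of(c,t)])
i=cv2.imread('pics/w2.png')[60:300,180:500];cv2.imwrite('pics/w2z.png',cv2.resize(i,None,fx=2.5,fy=2.5,interpolation=cv2.INTER_CUBIC))
```

```text
4.6 [-0.44847924 -0.5636867   2.03287094  0.24829848  1.10643216  1.13336722] [ 0.44635968 -0.07544937  0.22634587] [-0.8824164   0.2215499  -0.86789604]
([0.2, -0.6, 0.2], [0.003, -0.004, -0.005])
[[315.37331553 252.93385887]
 [315.17456082 263.55409014]
 [315.57124398 242.37557354]]
jar [(0.93, [26.2, 293.7, 151.5, 130.6]), (0.92, [233.4, 120.9, 167.0, 175.6])]
nut_center [(0.93, [307.4, 247.7, 26.2, 26.7]), (0.53, [23.7, 411.0, 13.1, 11.9])]
pin_tip [(0.89, [308.0, 249.4, 21.5, 26.2]), (0.66, [309.0, 122.6, 78.7, 52.3]), (0.6, [25.4, 409.5, 13.5, 13.8])]
lock_nut [(0.72, [307.0, 121.4, 83.8, 55.4]), (0.65, [24.2, 410.5, 16.6, 13.2]), (0.58, [308.1, 244.2, 22.1, 28.0])]
clamp_lever [(0.96, [305.3, 122.0, 85.6, 56.7]), (0.85, [64.7, 325.7, 28.9, 34.2])]
```

View pics/w2z.png

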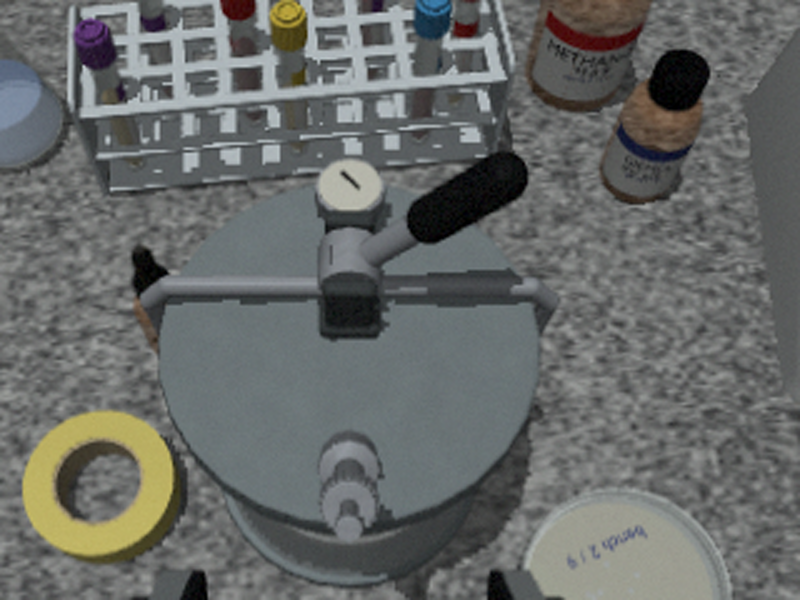

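Run:
```python
import cv2
for n,b in[('w1',(160,160,80,60)),('w2',(280,215,80,60)),('top0',(335,240,60,45)),('scene0',(360,190,60,45))]:
    i=cv2.imread(f'pics/{n}.png');x,y,w,h=b
    cv2.imwrite(f'pics/q_{n}.png',cv2.resize(i[y:y+h,x:x+w],(400,300),interpolation=cv2.INTER_CUBIC))
import numpy as np
a=[cv2.imread(f'pics/q_{n}.png') for n in('w1','w2','top0','scene0')]
cv2.imwrite('pics/q.png',np.vstack([np.hstack(a[:2]),np.hstack(a[2:])]))
```

```text
(no output)
```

View pics/q.png

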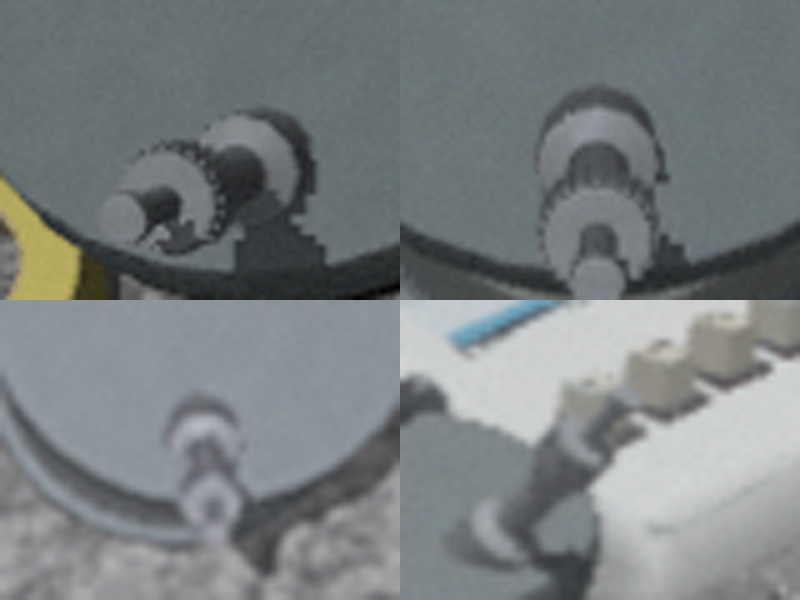

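Run:
```python
from h import *
t=ctrl.capture('top');s=ctrl.capture('scene');w=ctrl.capture('wrist')
P2=np.load('P2.npy')
P1=toolpose(dict(orientation=[.008,.953,-.027,.302],ee_pos=[.393356,-.163983,.23012]))@np.array(w['T_tool_cam'])
obs={'pin':[(w,P1,(184.4,202.8)),(w,P2,(319.8,270.4)),(s,None,(393.75,204.25))],
'nutf':[(w,P1,(195,198)),(w,P2,(319.4,260.6)),(s,None,(387.3,211)),(t,None,(366.8,269.7))],
'boss':[(w,P1,(211,193)),(w,P2,(319.8,244.6)),(s,None,(375,224.5))]}
r={}
for k,v in obs.items():
    r[k]=tri([ray(c,uv,P) for c,P,uv in v]);print(k,r[k][0],np.round(r[k][1],4))
    print('  wrist only',tri([ray(c,uv,P) for c,P,uv in v[:2]])[0])
# joint fit: position of pin tip, yaw; offsets along axis
from scipy.optimize import least_squares
off={'pin':0,'nutf':-.0165,'boss':-.0165-.011-.0215}
def f(x,full=False):
    a=axis(x[3]);e=[]
    for k,v in obs.items():
        for c,P,uv in v: e+=list((proj(c,x[:3]+a*off[k],P)[0]-uv))
    return np.array(e)+0
R_=least_squares(lambda x:np.r_[f(x),(x[3]+.05)/.05],[.485,-.077,.171,-.05]);print(R_.x,np.round(R_.fun,1))
a=axis(R_.x[3]);print('nut',R_.x[:3]-a*.0223,a)
```

```text
pin [ 0.4813833  -0.07905738  0.17028711] [0.0003 0.0006 0.0005]
  wrist only [ 0.48050253 -0.07947273  0.17191186]
nutf [ 0.49155265 -0.07981357  0.156123  ] [0.0009 0.0001 0.0008 0.0014]
  wrist only [ 0.49202814 -0.08013871  0.15563027]
boss [ 0.51285145 -0.08191757  0.12655048] [0.0009 0.0005 0.0006]
  wrist only [ 0.51397424 -0.08150491  0.12339947]
[ 0.48246639 -0.07921121  0.16913762 -0.09148816] [ 1.4 -0.8 -0.7 -1.8 -0.3  0.6 -0.3  0.6  0.2 -0.3  0.3  0.4  0.4 -0.9
 -1.7  0.1  0.4  2.3  1.6 -0.7 -0.8]
nut [ 0.49520365 -0.08037978  0.15087053] [-0.57117767  0.05240228  0.81915204]
```

Run:
```python
from h import *
y=np.deg2rad(-4);a=axis(y);nut=np.array([.4952,-.0802,.151])
print(rel(nut+a*.04,toolR(y,np.deg2rad(35),0)))
```

```text
([-3.3, 2.7, 49.6], [-0.008, -0.004, 0.011])
```

>>> arm_command([
  [-1, 1, 12, -0.002, -0.001, 0.003, 42],
  [-2, 1.5, 25, -0.004, -0.002, 0.006, 42],
  [-3, 2, 38, -0.006, -0.003, 0.009, 42],
  [-3.3, 2.7, 50, -0.008, -0.004, 0.011, 42],
  [-3.3, 2.7, 50, -0.008, -0.004, 0.011, 42],
  [-3.3, 2.7, 50, -0.008, -0.004, 0.011, 42],
  [-3.3, 2.7, 50, -0.008, -0.004, 0.011, 42],
  [-3.3, 2.7, 50, -0.008, -0.004, 0.011, 42],
  [-3.3, 2.7, 50, -0.008, -0.004, 0.011, 42],
  [-3.3, 2.7, 50, -0.008, -0.004, 0.011, 42],
])

```text
time: 5.88
ee_pos: [0.4727, -0.0788, 0.1844]
orientation: [0.011, 0.953, -0.033, 0.301]
wrist_force: [-0.2, 0.1, 0.1]
grip_width: 0.0421
```

Run:
```python
from h import *
o=ctrl.get_obs();print(o['time'],o['qpos'],o['ee_pos'],o['wrist_force'])
y=np.deg2rad(-4);a=axis(y);nut=np.array([.4952,-.0802,.151])
print(rel(nut+a*.0,toolR(y,np.deg2rad(35),0)))
c=ctrl.capture('wrist');save(c,'w3')
P=toolpose(o)@np.array(c['T_tool_cam']);np.save('P3.npy',P)
print(proj(c,[nut+a*.0055,nut+a*.022,nut-a*.0275],P))
i=cv2.imread('pics/w3.png')[200:380,200:440];cv2.imwrite('pics/w3z.png',cv2.resize(i,None,fx=3.33,fy=3.33,interpolation=cv2.INTER_CUBIC))
```

```text
5.8833 [-0.41184476 -0.46817967  2.06179504  0.23445519  0.97632503  1.15406453] [ 0.47266737 -0.07880484  0.18440807] [-0.17391733  0.08237693  0.06513943]
([-0.7, -0.2, 40.3], [0.0, -0.001, 0.0])
[[315.72313934 285.08195771]
 [315.4750874  298.33486773]
 [316.10814853 264.54822022]]
```

View pics/w3z.png

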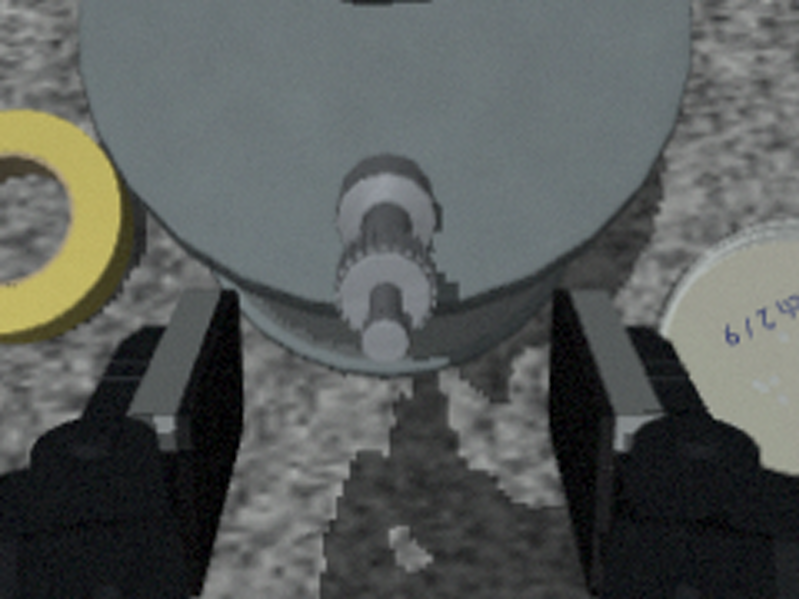

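>>> arm_command([
  [-0.4, -0.3, 8, 0, 0, 0, 42],
  [-0.8, -0.6, 16, 0, 0, 0, 42],
  [-1.2, -1, 24, 0, 0, 0, 42],
  [-1.5, -1.2, 32, 0, 0, 0, 42],
  [-1.5, -1.2, 40, 0, 0, 0, 42],
  [-1.5, -1.2, 40, 0, 0, 0, 42],
  [-1.5, -1.2, 40, 0, 0, 0, 42],
  [-1.5, -1.2, 40, 0, 0, 0, 30],
  [-1.5, -1.2, 40, 0, 0, 0, 25],
  [-1.5, -1.2, 40, 0, 0, 0, 25],
])

```text
time: 6.77
ee_pos: [0.4946, -0.0792, 0.1512]
orientation: [0.011, 0.953, -0.033, 0.302]
wrist_force: [0.7, -0.2, -0.2]
grip_width: 0.0248
```

Run:
```python
from h import *
o=ctrl.get_obs();print(o['time'],o['qpos'],o['ee_pos'],o['wrist_force'])
c=ctrl.capture('wrist');save(c,'w4')
i=cv2.imread('pics/w4.png')[240:390,220:420];cv2.imwrite('pics/w4z.png',cv2.resize(i,None,fx=4,fy=4,interpolation=cv2.INTER_CUBIC))
```

```text
6.7667 [-0.38522775 -0.38153533  2.07568192  0.234659    0.87165659  1.15705615] [ 0.49458425 -0.07921024  0.15121384] [ 0.67858985 -0.1787028  -0.18858246]
```

View pics/w4z.png

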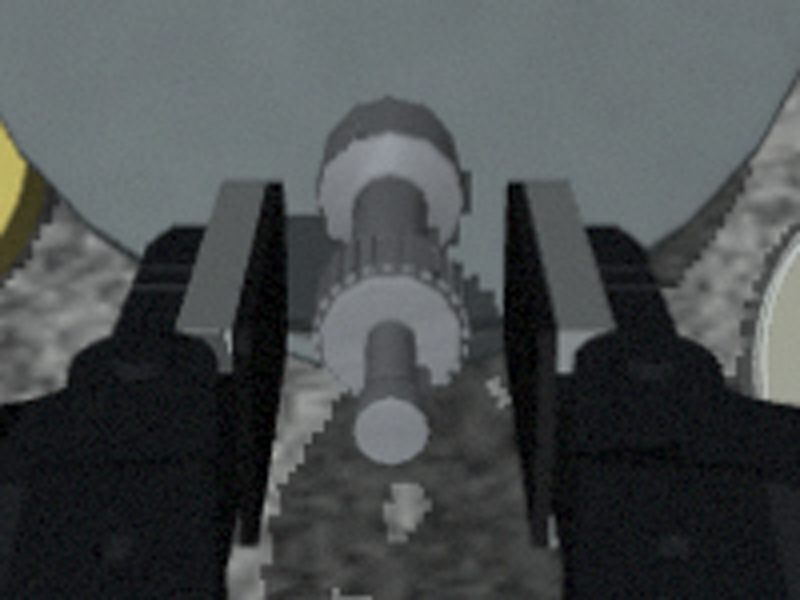

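Run:
```python
from h import *
c=ctrl.capture('wrist')
T=np.array(c['T_tool_cam'])
for p in [(11,12.4,11),(11,-12.4,11),(11,12.4,-14),(0,0,-5.5),(0,0,5.5),(0,0,-22),(0,0,22)]:
    print(p,(proj(c,np.array(p)/1000.,T)[0]-[220,240])*4)
```

```text
(11, 12.4, 11) [493.5065833  165.19357025]
(11, -12.4, 11) [272.17214137 165.05823447]
(11, 12.4, -14) [512.10590456 264.40990674]
(0, 0, -5.5) [381.80281399 325.04027835]
(0, 0, 5.5) [382.62419096 276.5897337 ]
(0, 0, -22) [380.31576146 412.90995635]
(0, 0, 22) [383.66387451 215.34638249]
```

>>> arm_command([
  [0, -0.5, 0, 0, 0, 0, 22],
  [0, -0.5, 0, 0, 0, 0, 19],
  [0, -0.5, 0, 0, 0, 0, 16],
  [0, -0.5, 0, 0, 0, 0, 13],
  [0, -0.5, 0, 0, 0, 0, 10],
  [0, -0.5, 0, 0, 0, 0, 10],
  [0, -0.5, 0, 0, 0, 0, 10],
  [0, -0.5, 0, 0, 0, 0, 10],
  [0, -0.5, 0, 0, 0, 0, 10],
  [0, -0.5, 0, 0, 0, 0, 10],
], newtons=30)

```text
time: 7.7
ee_pos: [0.4946, -0.0787, 0.1513]
orientation: [0.011, 0.953, -0.033, 0.302]
wrist_force: [-0.9, -0.1, 0.9]
grip_width: 0.0133
```

```bash
cat > st.py <<'E'
from h import *
o=ctrl.get_obs();T=toolpose(o)
print(o['time'],np.round(o['qpos'],3),o['ee_pos'],'Ftool',np.round(T[:3,:3].T@o['wrist_force'],2),'Mtool',np.round(T[:3,:3].T@o['ft_torque'],3),o['grip_width'])
E
python3 st.py
```

```text
7.7 [-0.384 -0.382  2.076  0.234  0.871  1.159] [ 0.49462375 -0.07874726  0.15125891] Ftool [-0.24  0.17 -1.26] Mtool [ 0.013 -0.29   0.056] 0.013295952912069933
```

>>> arm_command([
  [0, 0, -0.1, 0, 0, -0.1, 10],
  [0, 0, -0.3, 0, 0, -0.2, 10],
  [0, 0, -0.5, 0, 0, -0.32, 10],
  [0, 0, -0.7, 0, 0, -0.44, 10],
  [0, 0, -0.9, 0, 0, -0.56, 10],
  [0, 0, -1.1, 0, 0, -0.68, 10],
  [0, 0, -1.3, 0, 0, -0.8, 10],
  [0, 0, -1.5, 0, 0, -0.92, 10],
  [0, 0, -1.6, 0, 0, -1.0, 10],
  [0, 0, -1.6, 0, 0, -1.0, 10],
])

```text
time: 8.53
ee_pos: [0.4938, -0.0788, 0.1527]
orientation: [0.154, 0.852, 0.428, 0.259]
wrist_force: [-0.5, -0.2, 1.8]
grip_width: 0.0131
```

```bash
python3 st.py;python3 - <<'E'
from h import *
c=ctrl.capture('wrist');save(c,'w5')
i=cv2.imread('pics/w5.png')[240:390,220:420];cv2.imwrite('pics/w5z.png',cv2.resize(i,None,fx=4,fy=4,interpolation=cv2.INTER_CUBIC))
E
```

```text
8.5333 [-0.385 -0.386  2.076  0.233  0.875  0.158] [ 0.4937513  -0.07879285  0.15266945] Ftool [ 0.19  0.65 -1.7 ] Mtool [ 0.204 -0.168 -0.057] 0.01306745021154434
```

View pics/w5z.png

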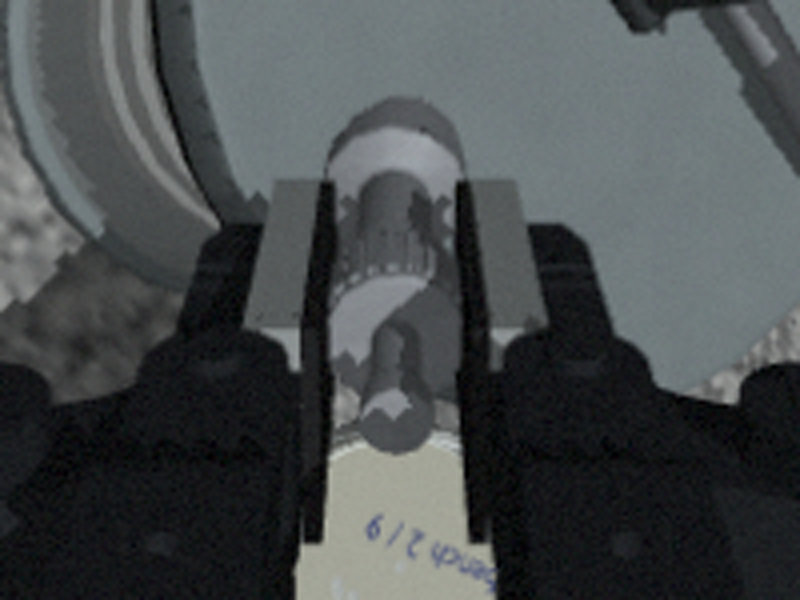

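>>> arm_command([
  [0, 0, -0.1, 0, 0, -0.1, 10],
  [0, 0, -0.3, 0, 0, -0.22, 10],
  [0, 0, -0.5, 0, 0, -0.34, 10],
  [0, 0, -0.7, 0, 0, -0.46, 10],
  [0, 0, -0.9, 0, 0, -0.58, 10],
  [0, 0, -1.1, 0, 0, -0.7, 10],
  [0, 0, -1.3, 0, 0, -0.82, 10],
  [0, 0, -1.5, 0, 0, -0.94, 10],
  [0, 0, -1.7, 0, 0, -1.06, 10],
  [0, 0, -1.7, 0, 0, -1.06, 10],
])

```text
time: 9.42
ee_pos: [0.4929, -0.0787, 0.1542]
orientation: [0.264, 0.52, 0.799, 0.146]
wrist_force: [-1.5, -0.2, 1.3]
grip_width: 0.013
```

```bash
python3 st.py
```

```text
9.4167 [-0.386 -0.39   2.075  0.233  0.88  -0.899] [ 0.49285902 -0.07874219  0.1541925 ] Ftool [-0.05 -0.53 -1.9 ] Mtool [ 0.224  0.096 -0.031] 0.013002097872131323
```

>>> arm_command([
  [0, 0, -0.1, 0, 0, -0.08, 10],
  [0, 0, -0.2, 0, 0, -0.16, 10],
  [0, 0, -0.3, 0, 0, -0.24, 10],
  [0, 0, -0.4, 0, 0, -0.32, 10],
  [0, 0, -0.5, 0, 0, -0.4, 10],
  [0, 0, -0.6, 0, 0, -0.46, 10],
  [0, 0, -0.7, 0, 0, -0.52, 10],
  [0, 0, -0.8, 0, 0, -0.58, 10],
  [0, 0, -0.8, 0, 0, -0.6, 10],
  [0, 0, -0.8, 0, 0, -0.6, 10],
])

```text
time: 10.25
ee_pos: [0.4926, -0.0788, 0.1548]
orientation: [0.296, 0.262, 0.917, 0.062]
wrist_force: [3.8, -0.8, -1.1]
grip_width: 0.0135
```

```bash
python3 st.py;python3 - <<'E'
from h import *
c=ctrl.capture('wrist');save(c,'w6')
i=cv2.imread('pics/w6.png')[240:390,220:420];cv2.imwrite('pics/w6z.png',cv2.resize(i,None,fx=4,fy=4,interpolation=cv2.INTER_CUBIC))
E
```

```text
10.25 [-0.386 -0.391  2.075  0.233  0.881 -1.496] [ 0.49263562 -0.07875716  0.15479744] Ftool [-2.44  0.71  3.1 ] Mtool [ 0.    -0.091 -0.067] 0.013494437718207635
```

View pics/w6z.png

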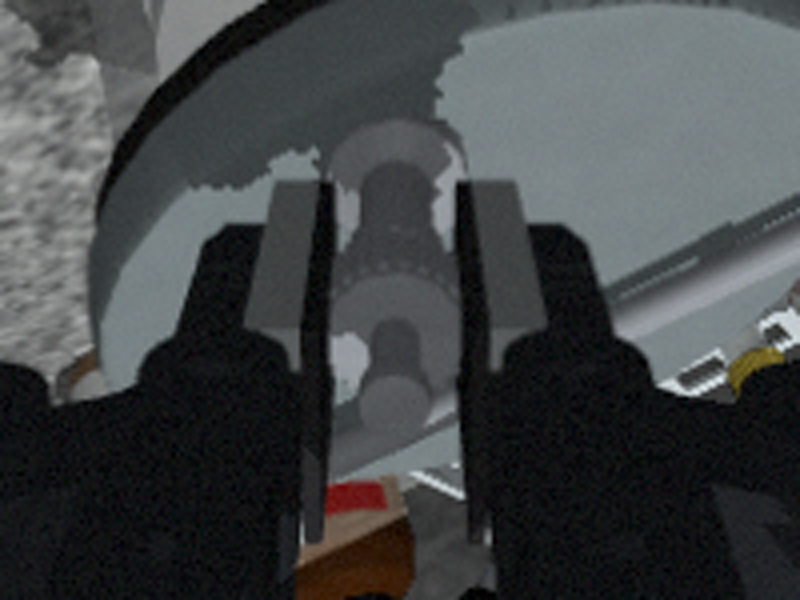

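>>> arm_command([
  [0, 0, 1, 0, 0, 0, 10],
  [0, 0, 2, 0, 0, 0, 10],
  [0, 0, 3, 0, 0, 0, 10],
  [0, 0, 3.6, 0, 0, 0, 10],
  [0, 0, 3.6, 0, 0, 0, 10],
  [0, 0, 3.6, 0, 0, 0, 10],
  [0, 0, 3.6, 0, 0, 0, 10],
  [0, 0, 3.6, 0, 0, 0, 10],
  [0, 0, 3.6, 0, 0, 0, 10],
  [0, 0, 3.6, 0, 0, 0, 10],
])

```text
time: 11.13
ee_pos: [0.4947, -0.0789, 0.1519]
orientation: [0.296, 0.262, 0.917, 0.062]
wrist_force: [-2.9, -0.2, 3.4]
grip_width: 0.013
```

```bash
python3 st.py;python3 - <<'E'
from h import *
c=ctrl.capture('wrist');save(c,'w7')
i=cv2.imread('pics/w7.png')[240:390,220:420];cv2.imwrite('pics/w7z.png',cv2.resize(i,None,fx=4,fy=4,interpolation=cv2.INTER_CUBIC))
E
```

```text
11.1333 [-0.384 -0.383  2.075  0.234  0.872 -1.496] [ 0.49469058 -0.07886484  0.15192052] Ftool [ 0.15 -0.52 -4.48] Mtool [ 0.112  0.342 -0.033] 0.013036793025621078
```

View pics/w7z.png

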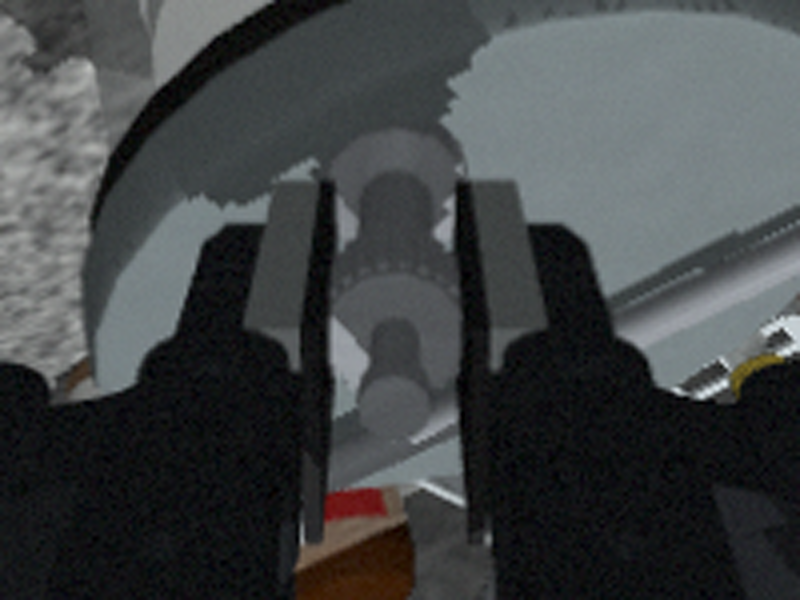

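>>> arm_command([
  [0, 0, 0.5, 0, 0, 0, 10],
  [0, 0, 0.5, 0, 0, 0, 10],
  [0, 0, 0.5, 0, 0, 0, 10],
  [0, 0, 0.5, 0, 0, 0, 10],
  [0, 0, 0.5, 0, 0, 0, 10],
  [0, 0, 0.5, 0, 0, 0, 10],
  [0, 0, 0.5, 0, 0, 0, 10],
  [0, 0, 0.5, 0, 0, 0, 10],
  [0, 0, 0.5, 0, 0, 0, 10],
  [0, 0, 0.5, 0, 0, 0, 10],
])

```text
time: 12.02
ee_pos: [0.495, -0.0789, 0.1515]
orientation: [0.296, 0.262, 0.917, 0.062]
wrist_force: [-2.8, -0.9, 3.7]
grip_width: 0.0135
```

```bash
python3 st.py
```

```text
12.0167 [-0.384 -0.382  2.076  0.234  0.87  -1.496] [ 0.49497725 -0.07890573  0.15147907] Ftool [-0.41 -1.01 -4.58] Mtool [ 0.175  0.265 -0.031] 0.01352753667563608
```

>>> arm_command([
  [0, 0, 0.3, 0, 0, 0, 10],
  [0, 0, 0.7, 0, 0, 0, 10],
  [0, 0, 0.7, 0, 0, 0, 10],
  [0, 0, 0.7, 0, 0, 0, 10],
  [0, 0, 0.7, 0, 0, 0, 10],
  [0, 0, 0.7, 0, 0, 0, 10],
  [0, 0, 0.7, 0, 0, 0, 10],
  [0, 0, 0.7, 0, 0, 0, 10],
  [0, 0, 0.7, 0, 0, 0, 10],
  [0, 0, 0.7, 0, 0, 0, 10],
])

```text
time: 12.85
ee_pos: [0.4952, -0.0789, 0.1513]
orientation: [0.296, 0.262, 0.917, 0.062]
wrist_force: [-6.2, 0.3, 6.3]
grip_width: 0.0131
```

```bash
python3 st.py
```

```text
12.85 [-0.383 -0.381  2.075  0.233  0.87  -1.496] [ 0.49521668 -0.07892588  0.15126164] Ftool [ 1.23 -0.81 -8.73] Mtool [ 0.282  0.588 -0.004] 0.013149448628132786
```

>>> arm_command([
  [0, 0, 0, 0, 0, 0, 10],
  [0, 0, 0, 0, 0, 0, 10],
  [0, 0, -2, 0, 0, 0, 10],
  [0, 0, -3.5, 0, 0, 0, 10],
  [0, 0, -4, 0, 0, 0, 10],
  [0, 0, -4, 0, 0, 0, 10],
  [0, 0, -4, 0, 0, 0, 40],
  [0, 0, -4, 0, 0, 0, 40],
  [0, 0, -4, 0, 0, 0, 40],
  [0, 0, -4, 0, 0, 0, 40],
])

```text
time: 13.68
ee_pos: [0.4928, -0.0787, 0.1541]
orientation: [0.295, 0.262, 0.917, 0.062]
wrist_force: [-0.1, 1.2, -0.1]
grip_width: 0.0401
```

```bash
python3 st.py;python3 - <<'E'
from h import *
c=ctrl.capture('wrist');save(c,'w8')
i=cv2.imread('pics/w8.png')[240:390,220:420];cv2.imwrite('pics/w8z.png',cv2.resize(i,None,fx=4,fy=4,interpolation=cv2.INTER_CUBIC))
E
```

```text
13.6833 [-0.386 -0.39   2.075  0.233  0.88  -1.496] [ 0.49277028 -0.07868124  0.15405838] Ftool [ 0.75  0.89 -0.05] Mtool [0.142 0.257 0.01 ] 0.04012563844091743
```

View pics/w8z.png

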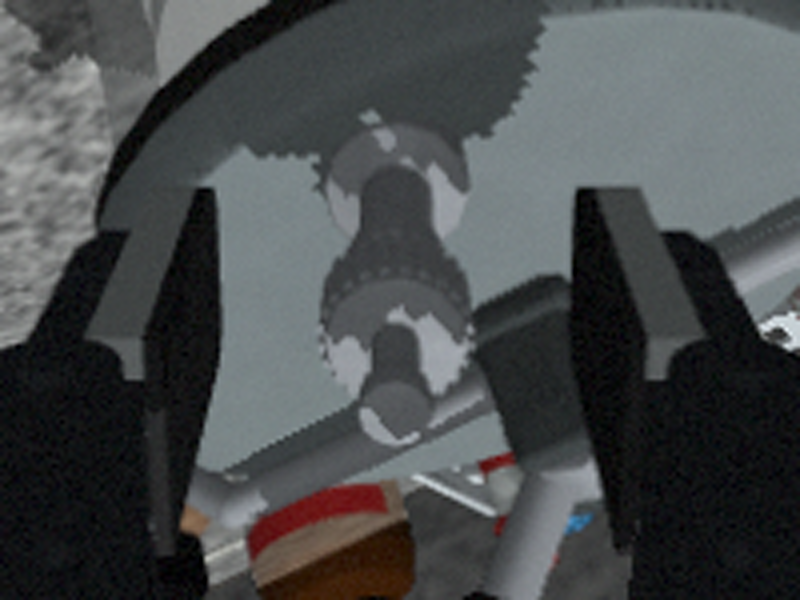

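Run:
```python
from h import *
t=ctrl.capture('top');s=ctrl.capture('scene');w=ctrl.capture('wrist')
P2=np.load('P2.npy')
save(t,'t8');save(s,'s8')
a=[cv2.resize(i[y:y+60,x:x+80],(400,300),interpolation=cv2.INTER_CUBIC) for i,x,y in((cv2.imread('pics/w2.png'),300,115),(cv2.imread('pics/t8.png'),335,200),(cv2.imread('pics/s8.png'),310,165))]
a.append(a[0]*0)
cv2.imwrite('pics/q2.png',np.vstack([np.hstack(a[:2]),np.hstack(a[2:])]))
```

```text
(no output)
```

View pics/q2.png

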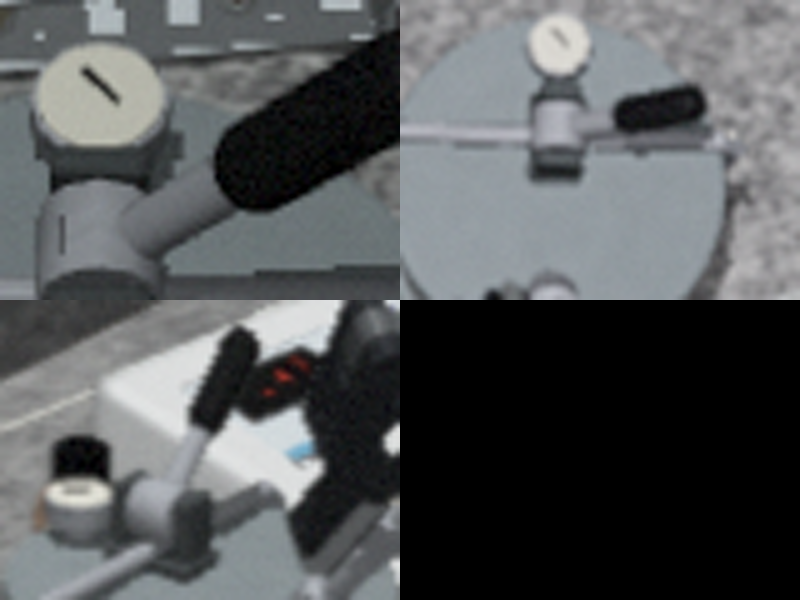

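>>> arm_command([
  [0, 0, -10, 0, 0, 0, 40],
  [0, 0, -25, 0, 0, 0, 40],
  [0, 0, -45, 0, 0, 0, 40],
  [0, 0, -65, 0, 0, 0, 40],
  [0, 0, -80, 0, 0, 0, 20],
  [0, 0, -90, 0, 0, 0, 0],
  [0, 0, -90, 0, 0, 0, 0],
  [0, 0, -90, 0, 0, 0, 0],
  [0, 0, -90, 0, 0, 0, 0],
  [0, 0, -90, 0, 0, 0, 0],
])

```text
time: 14.72
ee_pos: [0.441, -0.0748, 0.2266]
orientation: [0.295, 0.262, 0.917, 0.062]
wrist_force: [-0.9, 0.8, 0.3]
grip_width: 0.0
```

Run:
```python
from h import *
t=ctrl.capture('top');s=ctrl.capture('scene')
for n,a,b in[('piv',(366.2,225),(340.6,207)),('tip',(393.6,220.8),(358,173.4))]:print(n,tri([ray(t,a),ray(s,b)]))
print(onz(t,(366.2,225),.141))
y=np.deg2rad(-4)
for p in [(.575,-.165,.26),(.575,-.165,.178)]:
    print(rel(p,toolR(y,0,np.pi)))
save(ctrl.capture('wrist'),'w9')
```

```text
piv (array([ 0.57596537, -0.08267873,  0.13992111]), [np.float64(0.0016175028543744475), np.float64(0.0016175028543745165)])
tip (array([ 0.57143851, -0.12576053,  0.18534995]), [np.float64(0.0016339006835076428), np.float64(0.0016339006835076888)])
[ 0.57424    -0.08329726  0.141     ]
([-155.8, -8.8, 53.1], [0.149, 0.599, -0.471])
([-114.2, -30.8, 120.2], [0.149, 0.599, -0.471])
```

View pics/w9.png

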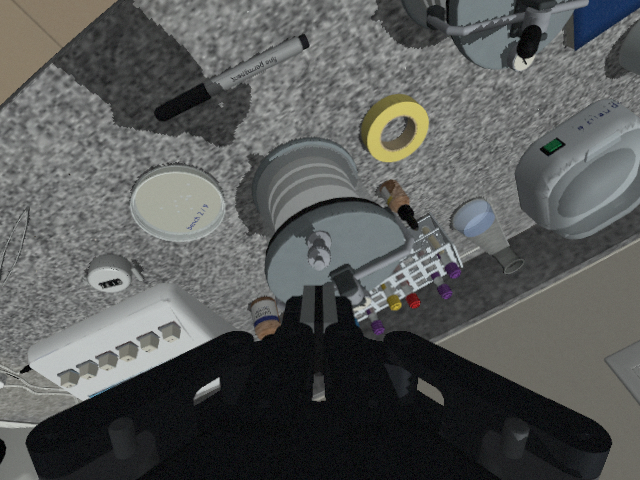

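Run:
```python
from h import *
y=np.deg2rad(-4)
for p in [(.57,-.163,.27)]:
    print(rel(p,toolR(y,0,np.pi)))
```

```text
([-156.2, -6.7, 42.1], [0.148, 0.6, -0.471])
```

>>> arm_command([
  [-12, 0, -15, 0.015, 0.06, -0.047, 0],
  [-30, -1, -10, 0.03, 0.12, -0.094, 0],
  [-50, -2, 0, 0.045, 0.2, -0.15, 0],
  [-70, -3, 8, 0.06, 0.27, -0.21, 0],
  [-90, -4, 16, 0.08, 0.34, -0.27, 0],
  [-110, -5, 24, 0.1, 0.41, -0.32, 0],
  [-130, -6, 32, 0.12, 0.48, -0.38, 0],
  [-156, -7, 42, 0.135, 0.54, -0.43, 0],
  [-156, -7, 42, 0.148, 0.6, -0.471, 0],
  [-156, -7, 42, 0.148, 0.6, -0.471, 0],
])

```text
time: 15.7
ee_pos: [0.5721, -0.1635, 0.2669]
orientation: [-0.002, 0.034, 0.999, 0.001]
wrist_force: [-0.9, 0.0, -1.2]
grip_width: -0.0002
```

```bash
python3 st.py
python3 - <<'E'
from h import *
y=np.deg2rad(-4)
for p in [(.57,-.163,.27),(.57,-.163,.181)]:
    print(rel(p,toolR(y,0,np.pi)))
save(ctrl.capture('wrist'),'w10')
E
```

```text
15.7 [-0.374  0.189  1.209  0.     1.749 -1.877] [ 0.57209597 -0.16349007  0.26685319] Ftool [ 0.85 -0.04  1.2 ] Mtool [-0.007  0.02  -0.012] -0.0002010012054602648
([2.1, 0.4, -3.1], [0.002, -0.005, 0.002])
([1.7, 0.2, 85.9], [0.002, -0.005, 0.002])
```

View pics/w10.png

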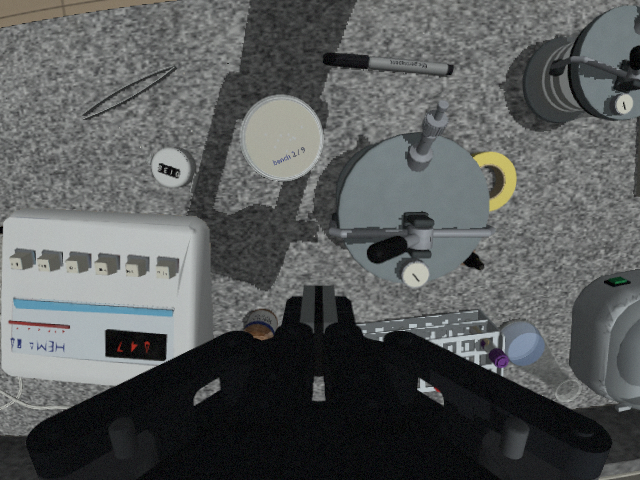

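>>> arm_command([
  [0, 0, 15, 0, 0, 0, 0],
  [1, 0, 32, 0, -0.003, 0, 0],
  [2, 0, 50, 0, -0.005, 0, 0],
  [2, 0, 68, 0, -0.005, 0, 0],
  [2, 0, 86, 0, -0.005, 0, 0],
  [2, 0, 86, 0, -0.005, 0, 0],
  [2, 0, 86, 0, -0.005, 0, 0],
  [2, 0, 86, 0, -0.005, 0, 0],
  [2, 5, 86, 0, -0.005, 0, 0],
  [2, 10, 86, 0, -0.005, 0, 0],
])

```text
time: 16.58
ee_pos: [0.5701, -0.1528, 0.1835]
orientation: [0.003, 0.035, 0.999, 0.001]
wrist_force: [-0.1, 0.5, 0.3]
grip_width: 0.0006
```

```bash
python3 st.py
python3 - <<'E'
from h import *
save(ctrl.capture('wrist'),'w11')
E
```

```text
16.5833 [-0.359  0.191  1.371  0.003  1.575 -1.86 ] [ 0.57010055 -0.15277882  0.18346695] Ftool [ 0.17  0.51 -0.33] Mtool [ 0.016 -0.002 -0.005] 0.0006254424874201031
```

View pics/w11.png

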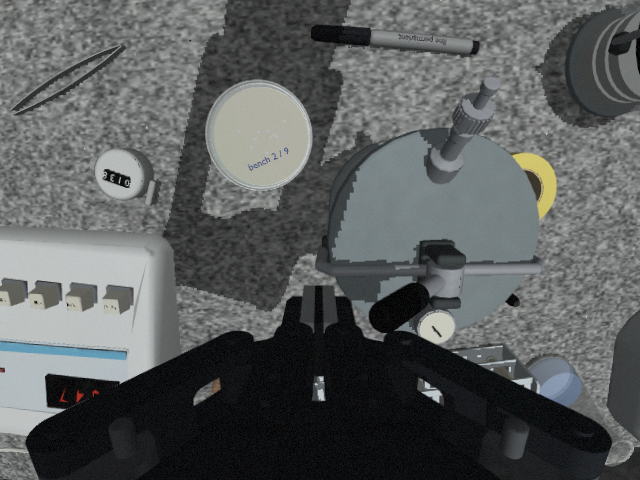

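>>> arm_command([
  [0, 6, 1, 0, 0, 0, 0],
  [0, 12, 2, 0, 0, 0, 0],
  [0, 18, 2, 0, 0, 0, 0],
  [0, 24, 2, 0, 0, 0, 0],
  [0, 30, 2, 0, 0, 0, 0],
  [0, 36, 2, 0, 0, 0, 0],
  [0, 42, 2, 0, 0, 0, 0],
  [0, 48, 2, 0, 0, 0, 0],
  [0, 54, 2, 0, 0, 0, 0],
  [0, 60, 2, 0, 0, 0, 0],
])

```text
time: 17.47
ee_pos: [0.5741, -0.0912, 0.1809]
orientation: [0.002, 0.034, 0.999, 0.001]
wrist_force: [0.3, -3.5, 0.5]
grip_width: 0.0002
```

```bash
python3 st.py
python3 - <<'E'
from h import *
save(ctrl.capture('wrist'),'w12')
E
```

```text
17.4667 [-0.256  0.173  1.396  0.003  1.568 -1.759] [ 0.5741259  -0.09116059  0.18093987] Ftool [-0.56 -3.44 -0.51] Mtool [ 0.572 -0.093  0.02 ] 0.00017185138027362055
```

View pics/w12.png

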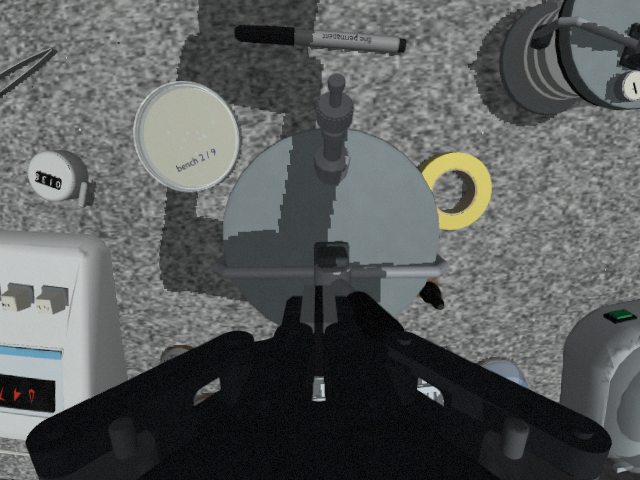

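>>> arm_command([
  [0, 4, 0, 0, 0, 0, 0],
  [0, 8, 0, 0, 0, 0, 0],
  [0, 12, 0, 0, 0, 0, 0],
  [0, 15, 0, 0, 0, 0, 0],
  [0, 18, 0, 0, 0, 0, 0],
  [0, 20, 0, 0, 0, 0, 0],
  [0, 20, 0, 0, 0, 0, 0],
  [0, 20, 0, 0, 0, 0, 0],
  [0, 20, 0, 0, 0, 0, 0],
  [0, 20, 0, 0, 0, 0, 0],
])

```text
time: 18.35
ee_pos: [0.5755, -0.0699, 0.181]
orientation: [0.002, 0.034, 0.999, 0.002]
wrist_force: [-0.2, -3.6, 1.3]
grip_width: -0.0004
```

```bash
python3 st.py
python3 - <<'E'
from h import *
c=ctrl.capture('top');save(c,'t13')
i=cv2.imread('pics/t13.png')[190:290,310:430];cv2.imwrite('pics/t13z.png',cv2.resize(i,None,fx=5,fy=5,interpolation=cv2.INTER_CUBIC))
c=ctrl.capture('scene');save(c,'s13')
i=cv2.imread('pics/s13.png')[140:260,270:430];cv2.imwrite('pics/s13z.png',cv2.resize(i,None,fx=5,fy=5,interpolation=cv2.INTER_CUBIC))
E
```

```text
18.35 [-0.221  0.17   1.4    0.004  1.568 -1.724] [ 0.57549413 -0.06987624  0.18098613] Ftool [-0.   -3.63 -1.33] Mtool [0.528 0.095 0.045] -0.00035996512392680134
```

View pics/s13z.png

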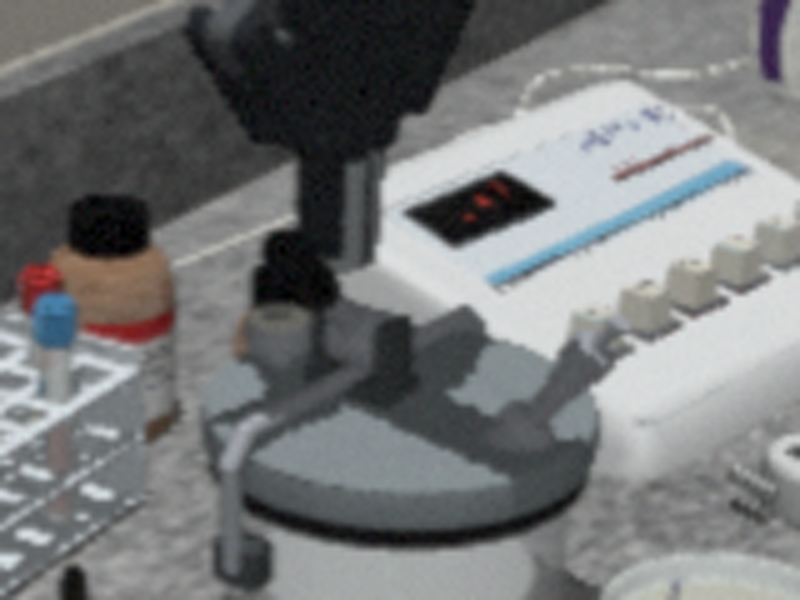

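>>> arm_command([
  [0, 1, 0, 0, 0, 0, 0],
  [0, 2, 0, 0, 0, 0, 0],
  [0, 3, 0, 0, 0, 0, 0],
  [0, 4, 0, 0, 0, 0, 0],
  [0, 5, 0, 0, 0, 0, 0],
  [0, 6, 0, 0, 0, 0, 0],
  [0, 6, 0, 0, 0, 0, 0],
  [0, 6, 0, 0, 0, 0, 0],
  [0, 6, 0, 0, 0, 0, 0],
  [0, 6, 0, 0, 0, 0, 0],
])

```text
time: 19.28
ee_pos: [0.5758, -0.0681, 0.1817]
orientation: [0.002, 0.035, 0.999, -0.002]
wrist_force: [-1.8, -11.6, 2.5]
grip_width: 0.0001
```

```bash
python3 st.py
```

```text
19.2833 [-0.213  0.169  1.4   -0.004  1.567 -1.714] [ 0.57583981 -0.06807693  0.18166782] Ftool [  0.98 -11.68  -2.43] Mtool [ 2.147  0.131 -0.009] 8.381817127125306e-05
```

>>> arm_command([
  [0, -8, 0, 0, 0, 0, 0],
  [0, -16, -2, 0, 0, 0, 0],
  [0, -25, -10, 0, 0, 0, 0],
  [0, -30, -30, 0, 0, 0, 0],
  [0, -30, -60, 0, 0, 0, 0],
  [20, -30, -90, 0, 0, 0, 0],
  [60, -30, -90, 0, 0, 0, 0],
  [100, -30, -90, 0, 0, 0, 0],
  [140, -30, -90, 0, 0, 0, 0],
  [150, -30, -90, 0, 0, 0, 0],
])

```text
time: 20.12
ee_pos: [0.4195, -0.0858, 0.2718]
orientation: [0.002, 0.035, 0.999, -0.002]
wrist_force: [0.1, -0.5, -0.5]
grip_width: -0.0003
```

```bash
python3 st.py
python3 - <<'E'
from h import *
t=ctrl.capture('top');save(t,'t14')
s=ctrl.capture('scene');save(s,'s14');save(ctrl.capture('wrist'),'w14')
a=cv2.resize(cv2.imread('pics/s14.png')[150:270,280:440],None,fx=2.5,fy=2.5,interpolation=cv2.INTER_CUBIC)
b=cv2.resize(cv2.imread('pics/t14.png')[190:310,290:450],None,fx=2.5,fy=2.5,interpolation=cv2.INTER_CUBIC)
w=cv2.resize(cv2.imread('pics/w14.png'),(400,300))
cv2.imwrite('pics/q14.png',np.vstack([np.hstack([a,b]),np.hstack([w,w*0])]))
E
```

```text
20.1167 [-0.333 -0.195  1.581 -0.002  1.75  -1.834] [ 0.41947386 -0.08582556  0.27175268] Ftool [-0.14 -0.45  0.52] Mtool [0.011 0.02  0.009] -0.00028633791729205276
```

View pics/q14.png

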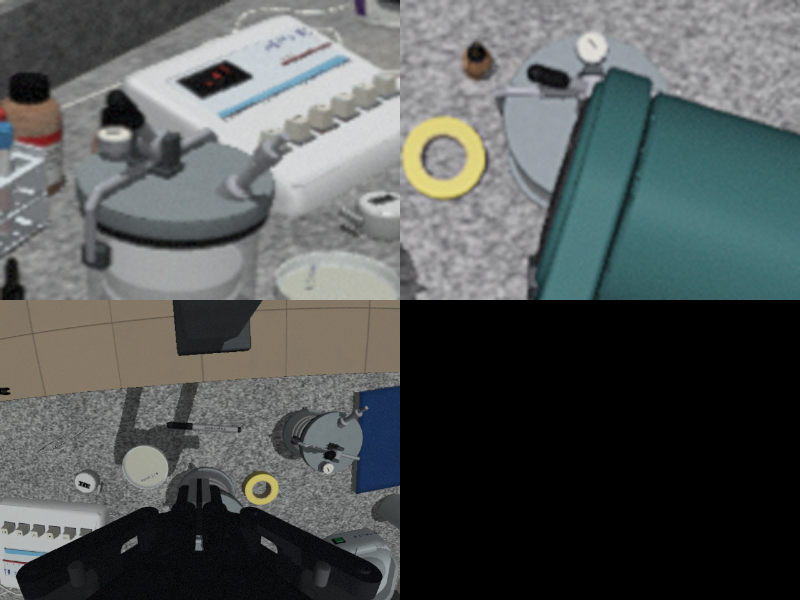

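Run:
```python
from h import *
t=ctrl.capture('top')
y=np.deg2rad(-4);R2=R.from_euler('z',y).as_matrix();piv=np.array([.575,-.083,.141])
for v in[1.2,1.35,1.45,1.57]:
    th=v-np.pi/4; p=piv+R2@np.array([0,.06*np.sin(th),.06*np.cos(th)]); e=piv+R2@np.array([0,.067*np.sin(th),.067*np.cos(th)])
    print(v,proj(t,np.array([p,e])).round(1).tolist())
print(proj(t,piv))
i=t['color'][:,:,::-1][205:245,325:385];cv2.imwrite('pics/t15.png',cv2.resize(i,None,fx=12,fy=12,interpolation=cv2.INTER_CUBIC))
```

```text
1.2 [[354.6, 216.5], [353.2, 215.5]]
1.35 [[349.9, 216.9], [347.8, 216.0]]
1.45 [[346.9, 217.3], [344.5, 216.4]]
1.57 [[343.7, 217.9], [340.9, 217.0]]
[[366.01767213 224.59752021]]
```

View pics/t15.png

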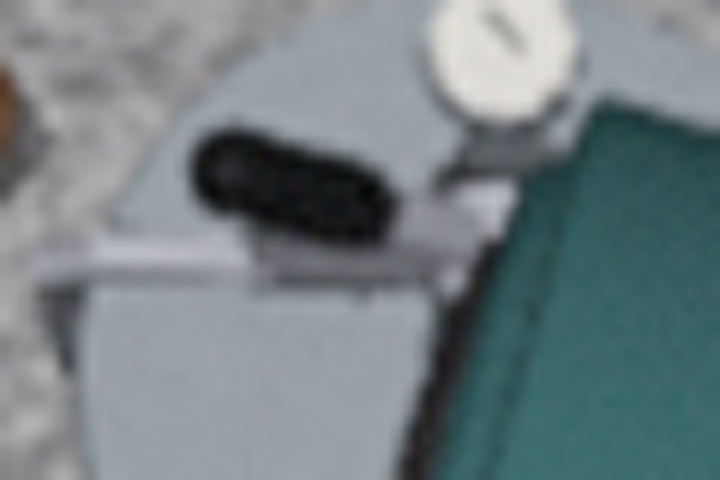

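Run:
```python
from h import *
w=ctrl.capture('wrist')
P=toolpose(dict(orientation=[.003,.035,.999,.001],ee_pos=[.57010,-.15278,.18347]))@np.array(w['T_tool_cam'])
tip=np.array([.482,-.0791,.170]);a=axis(np.deg2rad(-4))
for d in(0,.013,.015,.017): print(d,proj(w,tip-a*d,P).round(1))
i=cv2.imread('pics/w11.png')[65:195,410:530];cv2.imwrite('pics/w11z.png',cv2.resize(i,None,fx=4.5,fy=4.5,interpolation=cv2.INTER_CUBIC))
```

```text
0 [[489.3  87.7]]
0.013 [[475.7 109.8]]
0.015 [[473.8 112.9]]
0.017 [[472.  115.9]]
```

View pics/w11z.png

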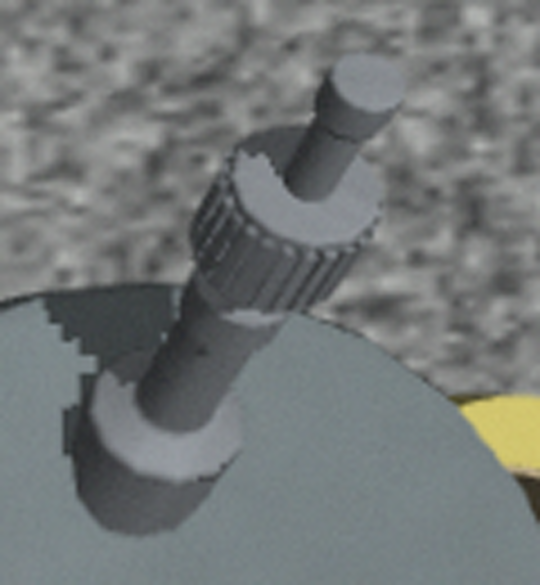

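```bash
python3 st.py; python3 -c "
from bench import ctrl
print(ctrl.hand_in())"
```

```text
20.3667 [-0.332 -0.184  1.573 -0.002  1.745 -1.832] [ 0.42477116 -0.08707601  0.27140421] Ftool [-0.25 -0.39  0.04] Mtool [-0.008  0.026 -0.015] 2.297799023341399e-05
the job is handed in; nothing more can be done
None
```

The job is done on the larger jar and was handed in at about 20.4 s of the 56 s allowed. `hand_in` gives no verdict, so the results below rest on my own checks.

1. **Lock nut:** I gripped it along the leaning valve axis and turned it about 2.65 rad anticlockwise while backing the tool off along the thread. In a later wrist picture the pin stands about 13 mm above the nut's upper face, which is the fully backed-off value. The turning torque showed no clear jump at the stop, so that picture and the angle turned are the evidence.
2. **Valve pin:** Still holding the nut, I pushed the pin in until the force rose from about 4.5 N to 8.7 N, which I took as the stop. It stayed in for about 2 s. I then drew back about 4 mm and released it. The picture afterwards showed the pin standing out again.
3. **Clamp lever:** I swung it over with the closed fingertips until the force rose to about 12 N without further movement. In the top camera its end lies where 1.57 rad predicts.

After backing away, the wrist force was below 0.5 N and the arm was clear of everything. I saw no sign in the pictures that the petri dish, tape roll, bottle or marker had moved, though I did not measure them. None of the checks disagreed beyond the roughly 1 to 2 mm calibration error.

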